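# Change the sharpening corner over from the coarse to the finishing stone

### The arm

A 7-joint arm with a two-finger parallel gripper is mounted at the origin on the work surface. World frame = base frame: x ahead of the robot, y to its left, z up, the work surface at z = 0. Lengths are in m, angles in rad, forces in N, time in s.
With the tool pointing down it reaches from about 0.425 to 0.975 m from the base axis. Payload 16.7 kg.
Tool frame: the origin (TCP) lies midway between the tips of the shut fingers; the grasp point (between the pads) lies 19 mm behind it; z points along the fingers, y is the direction in which the jaws open and shut (so a half turn about z gives the same grasp; the last joint's range is limited). The gripper opens to 85 mm and grips with 20 to 120 N. Pads are 22 mm wide; open, the fingers measure 114 mm over their backs; the gripper's body (76 mm by 85 mm) begins 54 mm behind the grasp point. The pads swing forward as they close: fully open they stand 13 mm farther back than shut.
Start: joints at [-1.315, 0.426, 0.074, 1.606, -0.034, 1.111, -0.067], TCP at [0.266, 0.62, 0.231] pointing down, gripper open.
Joint ranges: [-2.85, 2.85], [-0.5, 2.14], [-1.23, 1.37], [0.21, 2.46], [-1.02, 4.16], [0.16, 2.05], [-2.73, 2.73]. Speed limits (rad/s): [1.89, 1.89, 2.39, 2.39, 3.01, 3.01, 3.01].

### API

Orientations are given as a rotation vector (axis times angle).
In Python, from workcell import ctrl gives the robot as it stands. The module is installed in compiled form; this text tells all that it offers.
- The arm moves only by the tool arm_command, never from a script. Its argument "series" is a list of rows, each a list of 7 numbers: the shift along the tool's x, y, z in cm, then the turn, a rotation vector about the tool's x, y, z in degrees, then the finger opening in cm, from 0 to 8.54. In form: [[x, y, z, rx, ry, rz, gripper], ...]. A call has exactly 8 rows; each row shifts and turns the commanded pose from where the row before left it, along the tool's axes as they then stand; what a row does not reach is not made up. A row lasts 1/8 s, in which the tool goes at most 62.5 mm and 10.7 degrees, less where a joint would pass 70% of its speed; a pose out of reach is approached as far as the arm can. A call with a gripper value outside its range is refused whole. The fingers move at their own pace and stop on an object; the grip force is fixed at half the most. Time passes only in rows, so rows that do not move let the fingers close, or fill a call up. It gives the time, the measured TCP pose, the force and the opening at its end, in the units of the state.
- ctrl.read_state(): the state, without advancing time (a new reading comes with each control period).
- ctrl.camera(name): name is "side" or "top"; returns a dict with "image" (400x640x3 uint8, blue, green, red), "depth" (400x640 float32, m along the optical axis (not along the pixel's ray), 0 where there is no reading), "mtx" (3x3 intrinsics, pixels), "k1" (the pictures are not rectified: a ray, as slopes to the right and down, at radius r is drawn at 1 + k1 r^2 times it, then the intrinsics apply), "xyz" and "rotation" of the camera in the world. Camera axes: x right, y down, z forward; pixel columns grow to the right and rows downward; lengths in m; the calibration is good to about 2 mm. A picture is of the moment at which its call begins.
- ctrl.sign_off(): hands the job in, once; it reports no verdict.
The state is a dict: "time_s": time; "qpos": joint angles; "qvel": joint speeds; "joint_efforts": joint torques, N m; "tcp_pos": TCP position; "orientation": TCP orientation; "wrist_force": force on the tool from outside, world axes, zero at the start; "ft_torque": the same for the moment, N m; "width": finger opening in m.
Only numpy, scipy, OpenCV 4.12 (cv2) and the standard library are available. Lean on these libraries where they do the work, as an engineer would, in place of code of your own. Each camera call takes 0.05 s, during which the arm holds its last target. There are 200 camera calls.

### The job

Change the violin maker's sharpening corner over to fine honing: the thick coarse stone now in the rubber holder goes onto the slatted draining rack, the finishing stone on its wooden base goes from the plywood storage tray into the rubber holder, and the flattening plate with the bar handle goes from the rack into the storage tray. All three places are taken, so park one piece on the empty steel drip tray on the way. Set each piece down without dropping it, so that it ends lying flat, upright, lengthways and centred in its place, and leave the gouge, the finger plane and the oil bottle where they are.

Things in the scene. Friction and masses are not known exactly. Their poses are not given: they have to be found in the camera images.
- coarse: Coarse stone: a plain grey block 150 x 50 x 36 mm high (0.5 to 0.75 kg). Origin at the centre of its underside, x along its length, y across its 50 mm width, z up. At the start it lies in the rubber holder; it belongs on the draining rack.
- finishing: Finishing stone: a cream slab 136 x 50 x 14 mm glued on a dark wooden base 166 x 50 x 14 mm with a flat foot under each end, 28 mm high in all, its 50 mm sides flush (0.25 to 0.45 kg). Origin at the centre of the underside, x along its length, y across its width, z up. At the start it lies in the storage tray; it belongs in the rubber holder.
- lapper: Flattening plate: a steel plate 150 x 60 x 8 mm with a pale wooden bar handle above it, the bar 112 mm long (along x), 22 mm wide, from 22 to 38 mm above the underside, on two posts (0.35 to 0.6 kg). Grip it across the bar. Origin at the centre of the plate's underside, x along its length, z up. At the start it lies on the rack; it belongs in the storage tray.
- holder: Rubber stone holder, fixed: a dark moulded block 204 x 92 x 20 mm with a well 178 mm (x) by 70 mm (y) in its top. The floor of the well is 12 mm above the origin, the lip around it 20 mm. Origin at the centre of its underside on the bench, x along its length, z up.
- rack: Draining rack, fixed: seven pale wooden cross slats on two runners, 200 x 94 mm. The slats' tops are 28 mm above the origin; a cleat at each end rises to 36 mm, 180 mm clear between the cleats, long sides open. Origin at the centre of its underside on the bench, x along its length, z up.
- box: Storage tray, fixed: a shallow open plywood tray with cork lining and brass corners, 186 x 92 mm outside, 172 x 78 mm inside. The inner floor is 6 mm above the origin, the rim 15 mm. Origin at the centre of its underside on the bench, x along its length, z up.
- tray: Drip tray, fixed: a shallow bright steel tray, 210 x 112 mm outside, 204 x 106 mm inside, empty at the start: the free spot. Floor 2 mm above the origin, rim about 12 mm. Origin at the centre of its underside on the bench, x along its length, z up.
- gouge: Bystander: a gouge with a wooden handle, about 230 mm long and 26 mm high, lying loose beyond the stations. Origin on the bench near the handle's front end, x towards the edge.
- fingerplane: Bystander: a small brass finger plane, sole 56 x 28 mm, with a wooden tail handle, 36 mm high and about 125 mm long, standing loose beyond the stations. Origin at the centre of the sole, x to the toe.
- oilbottle: Bystander: a small brown honing-oil bottle, 48 mm across, 95 mm high, standing loose beyond the stations. Origin at the centre of its underside, z up.
There are look-alikes about, which are no part of the job. What is shaped like the lapper but pink is not meant.

How it is judged:
By the outcome, as a careful person would: the job done as asked, in the order asked, and still so for the second after the job is handed in, with the robot touching nothing.
It also fails if it takes over 120 s, if anything falls off the work surface, if the arm or the gripper's body presses on something with over 40 N, if the wrist force passes 120 N, or if a joint passes its speed limit or range.

## Working session

There is one attempt and no reset: what is moved stays moved. The work goes in short steps, Python scripts to look and compute and a tool call to move; the robot and the scene stay as the last step left them, time stands still between calls to the robot, and variables do not carry over. Pictures are saved under pics/ and viewed, about 12 in all and at most 16, crops included, and the job is handed in when it is done.

Besides the shell and the picture viewer there is one more tool, called by a JSON object that holds its "name" and its "arguments". arm_command: Moves the arm, as the interface text tells. Its arguments: {"type":"object","properties":{"series":{"type":"array","items":{"type":"array","items":{"type":"number"}}}},"required":["series"]}

```bash
mkdir -p pics; ls; python3 - <<'E'
from workcell import ctrl
import cv2,pickle
s=ctrl.read_state();print({k:s[k] for k in('time_s','tcp_pos','orientation','width','wrist_force')})
for n in('top','side'):
    c=ctrl.camera(n);pickle.dump(c,open(f'{n}0.pkl','wb'));cv2.imwrite(f'pics/{n}0.png',c['image']);print(n,c['xyz'],c['rotation'],c['mtx'],c['k1'])
E
```

```text
pics
{'time_s': 0.0, 'tcp_pos': array([0.26570257, 0.62006114, 0.23061281]), 'orientation': array([-6.31524266e-01, -3.07730753e+00,  2.01343928e-03]), 'width': 0.08568131650450915, 'wrist_force': array([ 0.63112628, -0.0916155 , -0.35427303])}
top [0.29616444 0.09434724 1.17982319] [-2.16155953  2.11394505 -0.20078153] [[406.25027755   0.         321.44113838]
 [  0.         406.25027755 203.8748833 ]
 [  0.           0.           1.        ]] -0.09886017780249462
side [ 0.4018206  -0.74025786  1.05005939] [-2.45024809  0.14469562 -0.04219211] [[470.22197596   0.         318.68141656]
 [  0.         470.22197596 192.25544455]
 [  0.           0.           1.        ]] -0.023274258317151415
```

View pics/top0.png

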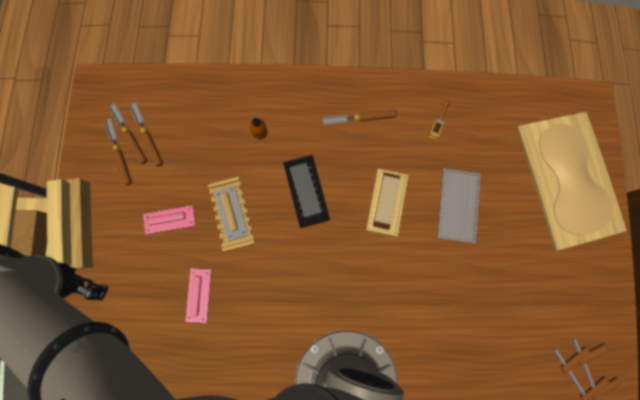

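View pics/side0.png

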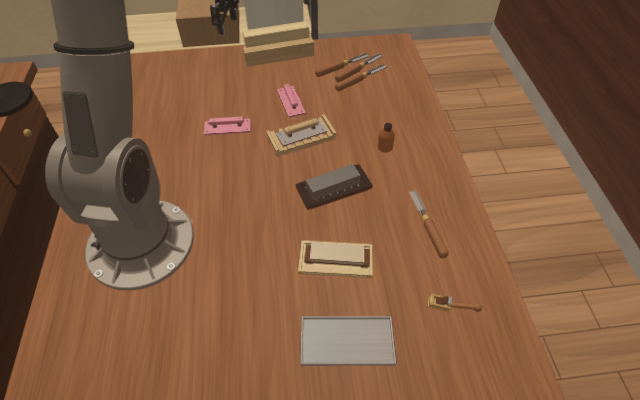

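```bash
cat > h.py <<'E'
import numpy as np,cv2
from scipy.spatial.transform import Rotation as R
def slopes(c,uv):
    return cv2.undistortPoints(np.asarray(uv,float).reshape(-1,1,2),c['mtx'],np.array([c['k1'],0,0,0.]))[:,0]
def onto(c,uv,z):
    s=slopes(c,uv);d=np.c_[s,np.ones(len(s))]@R.from_rotvec(c['rotation']).as_matrix().T
    return (c['xyz']+d*((z-c['xyz'][2])/d[:,2])[:,None])[:,:2]
def cloud(c):
    v,u=np.mgrid[:400,:640];s=slopes(c,np.c_[u.ravel(),v.ravel()]);z=c['depth'].ravel()[:,None]
    return ((np.c_[s,np.ones(len(s))]*z)@R.from_rotvec(c['rotation']).as_matrix().T+c['xyz']).reshape(400,640,3)
def rect(xy):
    """centre (m), long, short (mm), heading of the long side (deg, -90..90]"""
    (x,y),(a,b),t=cv2.minAreaRect((np.asarray(xy)*1000).astype(np.float32))
    if a<b:a,b,t=b,a,t+90
    return np.round([x/1000,y/1000,a,b,(t+90)%180-90],4)
def blob(mask,px):
    n,l,st,ce=cv2.connectedComponentsWithStats(mask.astype(np.uint8))
    return l==l[px[1],px[0]] if l[px[1],px[0]] else None
E
python3 - <<'E'
from h import *;import pickle
for n,seeds in(('top',dict(rack=(245,240),lapper=(231,228),holder=(307,162),box=(380,182),tray=(460,205),coarse=(307,193),fin=(388,203),gouge=(335,120),plane=(437,130),bottle=(258,130))),('side',dict(rack=(275,140),holder=(330,195),box=(336,268),tray=(348,362),coarse=(335,180),fin=(338,253)))):
    c=pickle.load(open(n+'0.pkl','rb'));P=cloud(c);Z=P[...,2]
    hsv=cv2.cvtColor(c['image'],cv2.COLOR_BGR2HSV)
    print(n,'bench z',np.median(Z[240:260,380:420]),'nodepth',(c['depth']==0).mean())
    m=Z>.006
    for k,p in seeds.items():
        b=blob(m,p);q=P[p[1],p[0]]
        print(k,p,'hsv',hsv[p[1],p[0]],np.round(q,3),None if b is None else (b.sum(),rect(P[b][:,:2])))
for n in('top','side'):
    c=pickle.load(open(n+'0.pkl','rb'))
    cr={'top':(140,150,500,330),'side':(190,70,410,370)}[n];x0,y0,x1,y1=cr
    i=c['image'][y0:y1,x0:x1];f=min(800/i.shape[1],600/i.shape[0]);cv2.imwrite(f'pics/{n}0c.png',cv2.resize(i,None,fx=f,fy=f,interpolation=2));print(f)
E
```

```text
top bench z -0.000542112469535283 nodepth 0.00418359375
rack (245, 240) hsv [ 19 142 180] [0.388 0.294 0.028] (np.int64(2116), array([3.949000e-01, 2.813000e-01, 3.911261e+02, 1.605646e+02,
       3.984690e+01]))
lapper (231, 228) hsv [ 20 131 187] [0.417 0.327 0.069] (np.int64(2116), array([3.949000e-01, 2.813000e-01, 3.911261e+02, 1.605646e+02,
       3.984690e+01]))
holder (307, 162) hsv [ 0  9 29] [0.625 0.125 0.014] (np.int64(2171), array([4.730000e-01, 1.037000e-01, 3.449771e+02, 9.675790e+01,
       1.612330e+01]))
box (380, 182) hsv [ 20 128 205] [ 0.571 -0.094  0.005] None
tray (460, 205) hsv [ 15  25 142] [ 0.508 -0.335  0.004] None
coarse (307, 193) hsv [21 19 96] [0.523 0.121 0.051] (np.int64(2171), array([4.730000e-01, 1.037000e-01, 3.449771e+02, 9.675790e+01,
       1.612330e+01]))
fin (388, 203) hsv [ 19  92 186] [ 0.503 -0.112  0.036] (np.int64(1760), array([ 4.305000e-01, -6.670000e-02,  3.930074e+02,  1.468892e+02,
       -2.967090e+01]))
gouge (335, 120) hsv [ 17  26 140] [0.761 0.043 0.008] (np.int64(552), array([ 5.858000e-01,  6.090000e-02,  5.500848e+02,  1.934
[... 683 characters left out ...]
 9.429277e+02,  2.186349e+02,
        8.815580e+01]))
box (336, 268) hsv [ 19  90 205] [ 0.508 -0.141  0.008] (np.int64(2249), array([ 4.567000e-01, -4.029000e-01,  6.833474e+02,  1.867273e+02,
        7.936720e+01]))
tray (348, 362) hsv [ 15  38 159] [ 0.501 -0.383  0.014] (np.int64(632), array([  0.4862,  -0.5108, 475.1581, 211.8951,  83.452 ]))
coarse (335, 180) hsv [ 14  48 122] [0.541 0.119 0.046] (np.int64(1991), array([ 5.263000e-01, -2.726000e-01,  9.429277e+02,  2.186349e+02,
        8.815580e+01]))
fin (338, 253) hsv [ 18  70 197] [ 0.516 -0.115  0.035] (np.int64(2249), array([ 4.567000e-01, -4.029000e-01,  6.833474e+02,  1.867273e+02,
        7.936720e+01]))
2.2222222222222223
2.0
```

View pics/top0c.png

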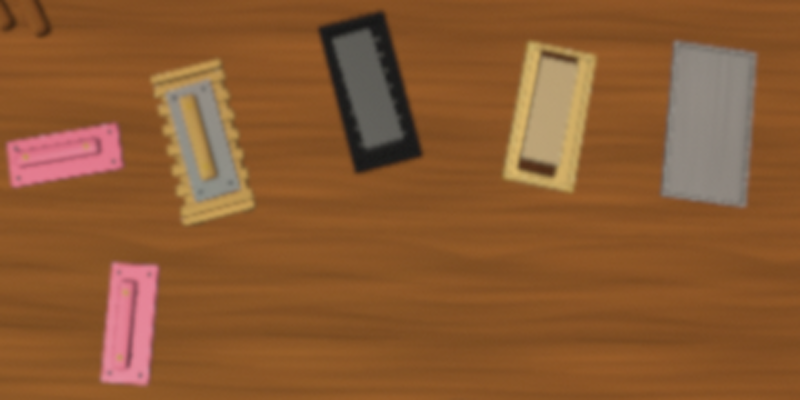

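The lapper is the grey steel plate with a pale bar on the rack, at (231,213) in the top view. The shapes at (168,219) and (198,295) have the same form but are pink, so they are the look-alikes. The enlarged crop confirms this.

```bash
cat > meas.py <<'E'
from h import *
def win(c,a):  # boolean window
    m=np.zeros((400,640),bool);m[a[1]:a[3],a[0]:a[2]]=1;return m
def big(m):
    n,l,st,_=cv2.connectedComponentsWithStats(m.astype(np.uint8));return l==1+st[1:,4].argmax()
def edge(c,m,z):
    k=cv2.findContours(m.astype(np.uint8),cv2.RETR_EXTERNAL,cv2.CHAIN_APPROX_NONE)[0];k=max(k,key=cv2.contourArea)[:,0].astype(float)
    return rect(onto(c,k,z))
E
python3 - <<'E'
from meas import *;import pickle
W={'top':dict(rack=(203,172,258,255),holder=(280,150,333,230),box=(362,165,412,240),tray=(434,165,486,248)),
 'side':dict(rack=(264,113,340,157),holder=(293,163,376,210),box=(295,237,377,280),tray=(297,312,400,368))}
for n in W:
    c=pickle.load(open(n+'0.pkl','rb'));h=cv2.cvtColor(c['image'],cv2.COLOR_BGR2HSV).astype(int);H,S,V=h[...,0],h[...,1],h[...,2]
    ov=c['image'].copy()
    pale=(V>140)&(S<165)&(H>14);
    grey=(S<75)&(V>60)
    def go(k,m,z):
        m=big(m);print(n,k,m.sum(),edge(c,m,z));ov[m&~cv2.erode(m.astype(np.uint8),np.ones((3,3))).astype(bool)]=(0,0,255)
    w={k:win(c,a) for k,a in W[n].items()}
    go('rack',w['rack']&(pale|grey),.032)
    go('plate',w['rack']&(S<75),.036)
    go('bar',w['rack']&cv2.erode((cloud(c)[...,2]>.058).astype(np.uint8),np.ones((1,1))).astype(bool),.066)
    go('holder',w['holder']&((V<60)|(S<75)),.02)
    go('coarse',w['holder']&(S<75)&(V>70),.048)
    go('box',w['box']&((V>140)&(S<165)|(V<80)),.015)
    go('slab',w['box']&(S<105)&(V>150)&(cloud(c)[...,2]>.026),.034)
    go('tray',w['tray']&(S<75),.012)
    cv2.imwrite(f'pics/{n}m.png',cv2.resize(ov[150:255,190:500] if n=='top' else ov[100:380,250:410],None,fx=2.5 if n=='top' else 2,fy=2.5 if n=='top' else 2,interpolation=0))
a=cv2.imread('pics/topm.png');b=cv2.imread('pics/sidem.png');
E
```

```text
top rack 2180 [  0.4636   0.3387 203.7932  97.0738  15.6489]
top plate 758 [  0.464    0.3375 148.997   59.4369  18.8343]
top bar 298 [  0.4645   0.3374 111.4917  22.186   17.2924]
top holder 1975 [5.372000e-01 1.251000e-01 1.987394e+02 8.678830e+01 1.616310e+01]
top coarse 901 [5.349000e-01 1.272000e-01 1.496758e+02 5.151540e+01 1.744270e+01]
top box 2004 [ 5.106000e-01 -1.130000e-01  1.934142e+02  9.874600e+01 -1.057960e+01]
top slab 762 [ 5.14000e-01 -1.09800e-01  1.34225e+02  4.89250e+01 -1.12996e+01]
top tray 2613 [  0.5067  -0.3288 210.9338 114.7681  -6.8005]
side rack 1095 [  0.4651   0.3385 200.5288 100.9445  15.5175]
side plate 459 [  0.4653   0.336  150.2194  62.2829  19.3521]
side bar 221 [  0.4645   0.3317 111.3108  28.7853  19.1617]
side holder 697 [5.383000e-01 1.505000e-01 1.576918e+02 5.048580e+01 1.868530e+01]
side coarse 697 [5.346000e-01 1.263000e-01 1.534053e+02 4.911340e+01 1.868540e+01]
side box 2882 [ 5.116000e-01 -1.144000e-01  2.139673e+02  1.249040e+02 -6.870300e+00]
side slab 889 [ 5.136000e-01 -1.094000e-01  1.348071e+02  4.920410e+01 -1.153200e+01]
side tray 4531 [  0.507   -0.3305 210.4826 112.9663  -6.8173]
```

View pics/topm.png

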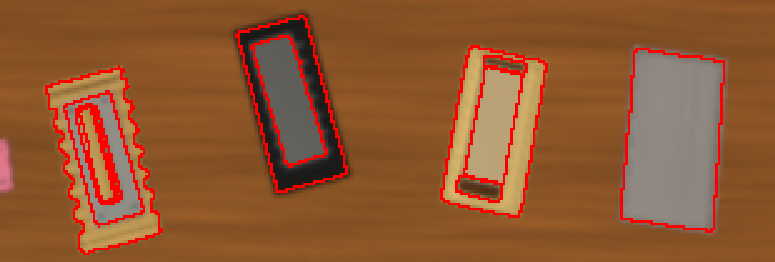

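View pics/sidem.png

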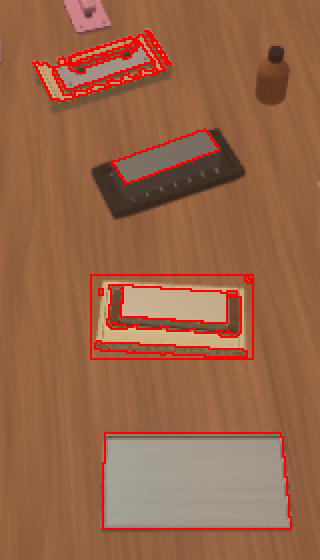

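Both views agree to about 2 mm: rack (0.464,0.339,15.6°), lapper (0.4645,0.3365,18.5°), coarse stone (0.535,0.127,18°), slab (0.514,-0.110,-11.4°) and tray (0.507,-0.330,-6.8°). In the side view, the holder and box masks leaked. I'll check those two places again before using them.

I'll park the lapper first.

```bash
cat > go.py <<'E'
import sys
from h import *
from workcell import ctrl
# go.py x y z heading(deg of tool x): level the tool and turn first, then shift along the turned axes
x,y,z,a=map(float,sys.argv[1:5]);s=ctrl.read_state();r=R.from_rotvec(s['orientation'])
a=np.radians(a);T=R.from_matrix(np.c_[[np.cos(a),np.sin(a),0],[np.sin(a),-np.cos(a),0],[0,0,-1]])
print('t',round(s['time_s'],2),'tcp',s['tcp_pos'].round(4),'w',round(s['width'],4),'F',s['wrist_force'].round(1))
print('turn deg',np.degrees((r.inv()*T).as_rotvec()).round(1),'then shift cm',(T.inv().apply(np.array([x,y,z])-s['tcp_pos'])*100).round(2))
E
python3 go.py .4645 .3365 .2 198.5
```

```text
t 0.1 tcp [0.2657 0.6201 0.2307] w 0.0855 F [ 0.2 -0.5 -0.4]
turn deg [ -0.1  -0.  -41.7] then shift cm [ -9.85 -33.2    3.07]
```

{"name": "arm_command", "arguments": {"series": [[0,0,0,0,0,-10.4,6],[0,0,0,0,0,-10.4,6],[0,0,0,0,0,-10.4,6],[0,0,0,0,0,-10.5,6],[-1.2,-4,0.4,0,0,0,6],[-1.2,-4,0.4,0,0,0,6],[-1.2,-4,0.4,0,0,0,6],[-1.2,-4,0.4,0,0,0,6]]}}

```text
time_s: 1.1
tcp_pos: [0.3627, 0.4826, 0.2149]
orientation: [0.505, -3.1, 0.001]
wrist_force: [-0.1, 0.8, -0.3]
width: 0.0601
```

{"name": "arm_command", "arguments": {"series": [[-1.2,-4,0.4,0,0,0,6],[-1.2,-4,0.4,0,0,0,6],[-1.2,-4,0.4,0,0,0,6],[-1.2,-4,0.3,0,0,0,6],[-0.2,-1.2,0,0,0,0,6],[0,0,0,0,0,0,6],[0,0,0,0,0,0,6],[0,0,0,0,0,0,6]]}}

```text
time_s: 2.1
tcp_pos: [0.4634, 0.3378, 0.2003]
orientation: [0.508, -3.1, -0.0]
wrist_force: [0.1, 0.7, -0.4]
width: 0.0599
```

```bash
python3 go.py .4645 .3365 .042 198.5
```

```text
t 2.1 tcp [0.4634 0.3378 0.2003] w 0.0599 F [ 0.1  0.7 -0.4]
turn deg [ 0.  -0.   0.1] then shift cm [-0.06 -0.16 15.83]
```

{"name": "arm_command", "arguments": {"series": [[0,-0.15,3,0,0,0,6],[0,0,3,0,0,0,6],[0,0,3,0,0,0,6],[0,0,3,0,0,0,6],[0,0,2,0,0,0,6],[0,0,1,0,0,0,6],[0,0,0,0,0,0,6],[0,0,0,0,0,0,6]]}}

```text
time_s: 3.1
tcp_pos: [0.4649, 0.3357, 0.0511]
orientation: [-0.505, 3.1, 0.001]
wrist_force: [-0.1, 0.2, 0.4]
width: 0.0597
```

```bash
python3 go.py .4645 .3365 .042 198.5; python3 - <<'E'
from workcell import ctrl;import cv2,numpy as np
a=ctrl.camera('side')['image'][90:180,240:360];b=ctrl.camera('top')['image'][165:255,180:300]
cv2.imwrite('pics/g1.png',cv2.resize(np.vstack([a,b]),None,fx=3.3,fy=3.3,interpolation=2))
E
```

```text
t 3.1 tcp [0.4649 0.3357 0.0511] w 0.0597 F [-0.1  0.2  0.4]
turn deg [0.  0.1 0. ] then shift cm [0.02 0.09 0.91]
```

View pics/g1.png

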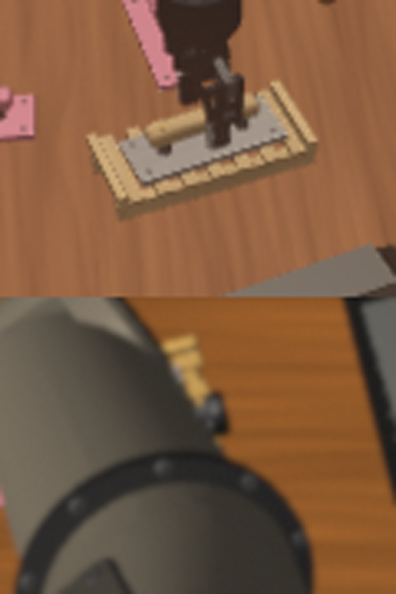

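The near finger stands on the near side of the bar, in line with its middle, and the far finger is hidden behind it. The top view is blocked by the arm. Next I descend and close.

{"name": "arm_command", "arguments": {"series": [[0,0.05,0.5,0,0,0,6],[0,0,0.4,0,0,0,6],[0,0,0,0,0,0,3],[0,0,0,0,0,0,1],[0,0,0,0,0,0,1],[0,0,0,0,0,0,1],[0,0,0,0,0,0,1],[0,0,0,0,0,0,1]]}}

```text
time_s: 4.2
tcp_pos: [0.4645, 0.3361, 0.0416]
orientation: [-0.505, 3.1, 0.001]
wrist_force: [-2.4, 0.5, 5.1]
width: 0.0209
```

{"name": "arm_command", "arguments": {"series": [[0,0,0,0,0,0,1],[0,0,-0.2,0,0,0,1],[0,0,-0.5,0,0,0,1],[0,0,-2,0,0,0,1],[0,0,-3,0,0,0,1],[0,0,-3,0,0,0,1],[0,0,-3,0,0,0,1],[0,0,0,0,0,0,1]]}}

```text
time_s: 5.2
tcp_pos: [0.4654, 0.3363, 0.1603]
orientation: [-0.504, 3.098, 0.003]
wrist_force: [0.8, 0.3, -5.8]
width: 0.0208
```

```bash
python3 go.py .507 -.3295 .16 173.2; python3 - <<'E'
import numpy as np
from workcell import ctrl
s=ctrl.read_state();print(s['qpos'].round(2))
E
```

```text
t 5.2 tcp [0.4654 0.3363 0.1603] w 0.0208 F [ 0.8  0.3 -5.8]
turn deg [ 0.1  0.2 25.3] then shift cm [-1.202e+01 -6.561e+01  3.000e-02]
[-0.77  0.34  0.04  1.91 -0.02  0.89  1.17]
```

{"name": "arm_command", "arguments": {"series": [[0,0,0,0,0,8.3,1],[0,0,0,0,0,8.5,1],[0,0,0,0,0,8.5,1],[-0.5,-2,0,0,0,0,1],[-0.8,-4,0,0,0,0,1],[-0.8,-4.5,0,0,0,0,1],[-0.8,-4.5,0,0,0,0,1],[-0.8,-4.5,0,0,0,0,1]]}}

```text
time_s: 6.2
tcp_pos: [0.4774, 0.1351, 0.1575]
orientation: [-0.184, -3.135, 0.001]
wrist_force: [0.7, 0.8, -5.1]
width: 0.0208
```

{"name": "arm_command", "arguments": {"series": [[-0.8,-4.5,0,0,0,0,1],[-0.8,-4.5,0,0,0,0,1],[-0.8,-4.5,0,0,0,0,1],[-0.8,-4.5,0,0,0,0,1],[-0.8,-4.5,0,0,0,0,1],[-0.8,-4.5,0,0,0,0,1],[-0.8,-4.5,0,0,0,0,1],[-0.8,-4.5,0,0,0,0,1]]}}

```text
time_s: 7.2
tcp_pos: [0.4979, -0.2293, 0.1575]
orientation: [-0.184, -3.135, 0.0]
wrist_force: [0.6, 0.9, -5.3]
width: 0.0212
```

```bash
python3 go.py .507 -.3295 .16 173.2
```

```text
t 7.2 tcp [ 0.4979 -0.2293  0.1575] w 0.0212 F [ 0.6  0.9 -5.3]
turn deg [-0.  -0.1  0.1] then shift cm [-2.09 -9.84 -0.25]
```

{"name": "arm_command", "arguments": {"series": [[-0.6,-3,0,0,0,0,1],[-0.6,-3,0,0,0,0,1],[-0.5,-2,0,0,0,0,1],[-0.3,-1,0,0,0,0,1],[0,0,2,0,0,0,1],[0,0,3,0,0,0,1],[0,0,3,0,0,0,1],[0,0,0,0,0,0,1]]}}

```text
time_s: 8.2
tcp_pos: [0.5071, -0.3176, 0.0764]
orientation: [-0.184, -3.132, -0.003]
wrist_force: [0.1, 0.2, -4.2]
width: 0.0205
```

```bash
python3 go.py .507 -.3295 .0155 173.2
```

```text
t 8.2 tcp [ 0.5071 -0.3176  0.0764] w 0.0205 F [ 0.1  0.2 -4.2]
turn deg [ 0.1 -0.2  0.1] then shift cm [-0.13 -1.18  6.09]
```

{"name": "arm_command", "arguments": {"series": [[-0.1,-0.6,0,0,0,0,1],[0,-0.6,1,0,0,0,1],[0,0,2,0,0,0,1],[0,0,1.5,0,0,0,1],[0,0,0.8,0,0,0,1],[0,0,0.3,0,0,0,1],[0,0,0.2,0,0,0,1],[0,0,0,0,0,0,1]]}}

```text
time_s: 9.2
tcp_pos: [0.508, -0.3311, 0.0205]
orientation: [0.186, 3.136, -0.0]
wrist_force: [-0.2, -0.2, -5.2]
width: 0.0211
```

```bash
python3 go.py .507 -.3295 .0155 173.2
```

```text
t 9.2 tcp [ 0.508  -0.3311  0.0205] w 0.0211 F [-0.2 -0.2 -5.2]
turn deg [-0.  0.  0.] then shift cm [0.12 0.15 0.5 ]
```

{"name": "arm_command", "arguments": {"series": [[0,0,0.1,0,0,0,1],[0,0,0.1,0,0,0,1],[0,0,0.1,0,0,0,1],[0,0,0.05,0,0,0,1],[0,0,0.05,0,0,0,1],[0,0,0.05,0,0,0,1],[0,0,0,0,0,0,1],[0,0,0,0,0,0,1]]}}

```text
time_s: 10.2
tcp_pos: [0.5079, -0.3311, 0.0158]
orientation: [0.186, 3.136, -0.0]
wrist_force: [-0.2, -0.5, -4.3]
width: 0.0213
```

{"name": "arm_command", "arguments": {"series": [[0,0,0.05,0,0,0,1],[0,0,0,0,0,0,1],[0,0,0.05,0,0,0,1],[0,0,0,0,0,0,1],[0,0,0,0,0,0,1],[0,0,0,0,0,0,1],[0,0,0,0,0,0,1],[0,0,0,0,0,0,1]]}}

```text
time_s: 11.2
tcp_pos: [0.5079, -0.3312, 0.0156]
orientation: [0.186, 3.136, 0.0]
wrist_force: [-6.1, 4.0, 13.6]
width: 0.0211
```

Contact is confirmed, so I release and rise.

{"name": "arm_command", "arguments": {"series": [[0,0,-0.05,0,0,0,1],[0,0,0,0,0,0,2.5],[0,0,0,0,0,0,4],[0,0,0,0,0,0,5],[0,0,-1,0,0,0,5],[0,0,-3,0,0,0,5],[0,0,-4,0,0,0,5],[0,0,-4,0,0,0,7.5]]}}

```text
time_s: 12.2
tcp_pos: [0.5077, -0.3312, 0.1372]
orientation: [0.187, 3.136, -0.0]
wrist_force: [-0.1, 0.1, -0.5]
width: 0.0665
```

```bash
python3 go.py .535 .127 .14 198; python3 - <<'E'
from meas import *;from workcell import ctrl
c=ctrl.camera('side');i=c['image'];h=cv2.cvtColor(i,cv2.COLOR_BGR2HSV)
print('holder px',h[197,325],h[172,305],'bench',h[215,330])
a=i[90:390,250:410];cv2.imwrite('pics/p1.png',cv2.resize(a,None,fx=2,fy=2,interpolation=2))
c=ctrl.camera('top');h=cv2.cvtColor(c['image'],cv2.COLOR_BGR2HSV).astype(int)
m=big(win(c,(203,172,258,255))&(h[...,2]>140)&(h[...,1]<165));print('rack',edge(c,m,.03))
m=big(win(c,(280,150,333,230))&(h[...,1]<75)&(h[...,2]>70));print('coarse',edge(c,m,.048))
E
```

```text
t 12.2 tcp [ 0.5077 -0.3312  0.1372] w 0.0665 F [-0.1  0.1 -0.5]
turn deg [ -0.    0.  -24.8] then shift cm [-16.76  42.73  -0.28]
holder px [ 16  55 152] [ 15  66 101] bench [15 70 87]
rack [  0.464    0.3388 204.1949  97.8748  15.6489]
coarse [5.350000e-01 1.272000e-01 1.504914e+02 5.188380e+01 1.766490e+01]
```

View pics/p1.png

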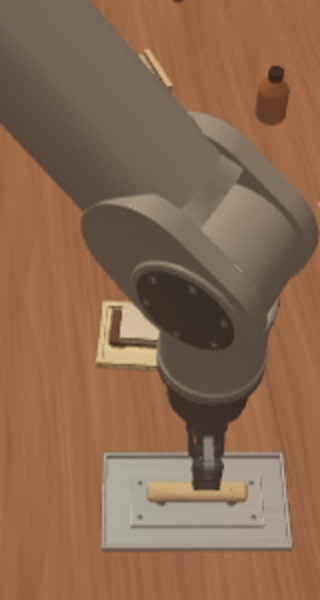

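The lapper lies flat and centred in the drip tray. Next is the coarse stone at (0.535,0.127), heading 17.8°.

{"name": "arm_command", "arguments": {"series": [[0,0,0,0,0,-8.2,8.5],[0,0,0,0,0,-8.3,8.5],[0,0,0,0,0,-8.4,8.5],[-1.6,4,0,0,0,0,8.5],[-1.6,4.2,0,0,0,0,8.5],[-1.6,4.2,0,0,0,0,8.5],[-1.7,4.2,0,0,0,0,8.5],[-1.7,4.2,0,0,0,0,8.5]]}}

```text
time_s: 13.3
tcp_pos: [0.5211, -0.1066, 0.1356]
orientation: [-0.494, 3.102, -0.0]
wrist_force: [1.3, -0.2, -0.3]
width: 0.0849
```

{"name": "arm_command", "arguments": {"series": [[-1.7,4.3,0,0,0,0,8.5],[-1.7,4.3,0,0,0,0,8.5],[-1.7,4.3,0,0,0,0,8.5],[-1.7,4.3,0,0,0,0,8.5],[-1.7,4.3,0,0,0,0,8.5],[0,0,0,0,0,0,8.5],[0,0,0,0,0,0,8.5],[0,0,0,0,0,0,8.5]]}}

```text
time_s: 14.3
tcp_pos: [0.5351, 0.1216, 0.1354]
orientation: [0.492, -3.103, 0.001]
wrist_force: [-0.2, -0.3, -0.2]
width: 0.085
```

```bash
python3 go.py .535 .127 .019 197.8
```

```text
t 14.3 tcp [0.5351 0.1216 0.1354] w 0.085 F [-0.2 -0.3 -0.2]
turn deg [-0.  -0.   0.2] then shift cm [-0.15  0.52 11.64]
```

{"name": "arm_command", "arguments": {"series": [[-0.15,0.5,0,0,0,0,8.5],[0,0,2,0,0,0,8.5],[0,0,3,0,0,0,8.5],[0,0,3,0,0,0,8.5],[0,0,1.5,0,0,0,8.5],[0,0,1,0,0,0,8.5],[0,0,0,0,0,0,8.5],[0,0,0,0,0,0,8.5]]}}

```text
time_s: 15.3
tcp_pos: [0.5355, 0.1282, 0.0311]
orientation: [-0.494, 3.102, 0.0]
wrist_force: [-0.1, -1.2, 0.1]
width: 0.0853
```

```bash
python3 go.py .535 .127 .019 197.8; python3 - <<'E'
from workcell import ctrl;import cv2,numpy as np
a=ctrl.camera('side')['image'][120:220,270:400]
cv2.imwrite('pics/g2.png',cv2.resize(a,None,fx=4,fy=4,interpolation=2))
E
```

```text
t 15.3 tcp [0.5355 0.1282 0.0311] w 0.0853 F [-0.1 -1.2  0.1]
turn deg [0.  0.1 0.3] then shift cm [ 0.08 -0.1   1.21]
```

View pics/g2.png

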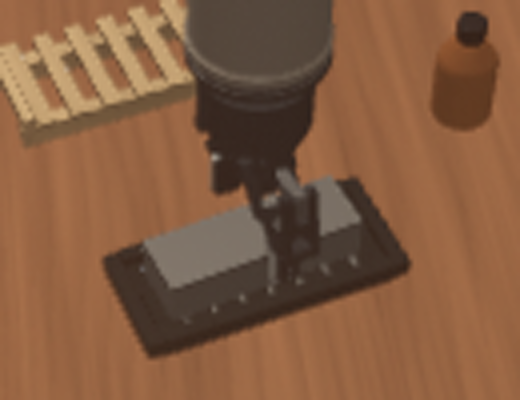

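The fingers straddle the coarse stone near its middle, with the near finger at crop (285,240). Next I go to TCP z ≈ 20 mm and close, keeping the tips above the 20 mm lip.

{"name": "arm_command", "arguments": {"series": [[0.05,-0.1,0.5,0,0,0,8.5],[0,0,0.5,0,0,0,7],[0,0,0,0,0,0,6],[0,0,0,0,0,0,4],[0,0,0,0,0,0,4],[0,0,0,0,0,0,4],[0,0,0,0,0,0,4],[0,0,0,0,0,0,4]]}}

```text
time_s: 16.35
tcp_pos: [0.5348, 0.127, 0.0205]
orientation: [0.494, -3.102, -0.0]
wrist_force: [-2.5, -1.0, 5.9]
width: 0.0491
```

{"name": "arm_command", "arguments": {"series": [[0,0,0,0,0,0,4],[0,0,-0.2,0,0,0,4],[0,0,-0.6,0,0,0,4],[0,0,-2,0,0,0,4],[0,0,-3,0,0,0,4],[0,0,-3,0,0,0,4],[0,0,-3,0,0,0,4],[0,0,0,0,0,0,4]]}}

```text
time_s: 17.35
tcp_pos: [0.536, 0.1273, 0.1403]
orientation: [-0.494, 3.099, 0.001]
wrist_force: [0.7, -0.7, -5.4]
width: 0.0495
```

```bash
python3 go.py .464 .3387 .138 195.6
```

```text
t 17.35 tcp [0.536  0.1273 0.1403] w 0.0495 F [ 0.7 -0.7 -5.4]
turn deg [0.  0.2 2.5] then shift cm [ 1.25 22.29  0.23]
```

{"name": "arm_command", "arguments": {"series": [[0,0,0,0,0,2.5,4],[0.1,2,0,0,0,0,4],[0.2,3.5,0,0,0,0,4],[0.2,4,0,0,0,0,4],[0.2,4,0,0,0,0,4],[0.2,4,0,0,0,0,4],[0.2,3,0,0,0,0,4],[0.1,1.5,0,0,0,0,4]]}}

```text
time_s: 18.35
tcp_pos: [0.4628, 0.3368, 0.137]
orientation: [0.429, -3.111, 0.001]
wrist_force: [0.4, -0.9, -5.1]
width: 0.0491
```

{"name": "arm_command", "arguments": {"series": [[0,0,1,0,0,0,4],[0,0,2,0,0,0,4],[0,0,2.5,0,0,0,4],[0,0,1.5,0,0,0,4],[0,0,0.5,0,0,0,4],[0,0,0,0,0,0,4],[0,0,0,0,0,0,4],[0,0,0,0,0,0,4]]}}

```text
time_s: 19.35
tcp_pos: [0.4644, 0.3359, 0.0639]
orientation: [-0.426, 3.112, 0.001]
wrist_force: [-0.6, 0.2, -4.7]
width: 0.0492
```

```bash
python3 go.py .4645 .3386 .0365 195.6;  python3 - <<'E'
from workcell import ctrl;import cv2,numpy as np
a=ctrl.camera('side')['image'][80:180,240:370]
cv2.imwrite('pics/g3.png',cv2.resize(a,None,fx=4,fy=4,interpolation=2))
E
```

```text
t 19.35 tcp [0.4644 0.3359 0.0639] w 0.0492 F [-0.6  0.2 -4.7]
turn deg [0. 0. 0.] then shift cm [-0.08  0.26  2.74]
```

View pics/g3.png

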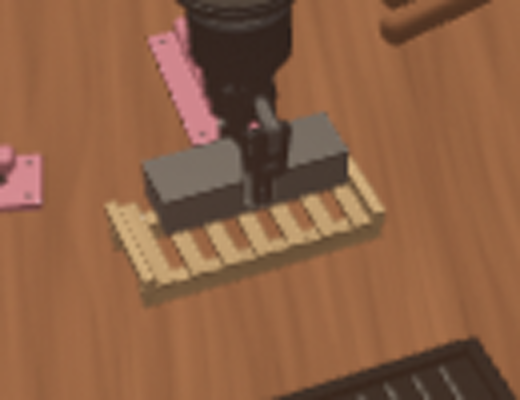

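The stone hangs level over the rack, parallel to it and between the cleats. I lower it.

{"name": "arm_command", "arguments": {"series": [[-0.05,0.25,0,0,0,0,4],[0,0,0.8,0,0,0,4],[0,0,0.8,0,0,0,4],[0,0,0.5,0,0,0,4],[0,0,0.3,0,0,0,4],[0,0,0.1,0,0,0,4],[0,0,0.05,0,0,0,4],[0,0,0,0,0,0,4]]}}

```text
time_s: 20.4
tcp_pos: [0.464, 0.3382, 0.0379]
orientation: [-0.426, 3.112, 0.0]
wrist_force: [-0.4, -0.1, -6.0]
width: 0.0491
```

{"name": "arm_command", "arguments": {"series": [[0,0,0.05,0,0,0,4],[0,0,0.05,0,0,0,4],[0,0,0.05,0,0,0,4],[0,0,0,0,0,0,4],[0,0,0,0,0,0,4],[0,0,0,0,0,0,4],[0,0,0,0,0,0,4],[0,0,0,0,0,0,4]]}}

```text
time_s: 21.4
tcp_pos: [0.4639, 0.3382, 0.0365]
orientation: [-0.426, 3.112, 0.0]
wrist_force: [-2.8, -2.1, 5.8]
width: 0.0487
```

Contact comes exactly at the expected height, so I release, rise and check.

{"name": "arm_command", "arguments": {"series": [[0,0,0,0,0,0,5],[0,0,-0.4,0,0,0,7],[0,0,-0.2,0,0,0,8.5],[0,0,-0.2,0,0,0,8.5],[0,0,-1,0,0,0,8.5],[0,0,-3,0,0,0,8.5],[0,0,-3,0,0,0,8.5],[0,0,-3,0,0,0,8.5]]}}

```text
time_s: 22.4
tcp_pos: [0.4639, 0.3381, 0.1459]
orientation: [-0.426, 3.112, 0.0]
wrist_force: [0.6, 0.5, 0.1]
width: 0.0849
```

```bash
python3 go.py .5138 -.1096 .14 168.6
```

```text
t 22.4 tcp [0.4639 0.3381 0.1459] w 0.0849 F [0.6 0.5 0.1]
turn deg [ 0.  0. 27.] then shift cm [-13.74 -42.9    0.59]
```

{"name": "arm_command", "arguments": {"series": [[0,0,0,0,0,9,8.5],[0,0,0,0,0,9,8.5],[0,0,0,0,0,9,8.5],[-1.3,-4.2,0,0,0,0,8.5],[-1.3,-4.2,0,0,0,0,8.5],[-1.4,-4.2,0,0,0,0,8.5],[-1.4,-4.2,0,0,0,0,8.5],[-1.4,-4.2,0,0,0,0,8.5]]}}

```text
time_s: 23.4
tcp_pos: [0.4892, 0.1175, 0.145]
orientation: [0.312, 3.125, 0.001]
wrist_force: [0.7, -0.0, 0.4]
width: 0.0846
```

{"name": "arm_command", "arguments": {"series": [[-1.4,-4.4,0,0,0,0,8.5],[-1.4,-4.4,0,0,0,0,8.5],[-1.4,-4.4,0,0,0,0,8.5],[-1.4,-4.4,0,0,0,0,8.5],[-1.3,-4.3,0,0,0,0,8.5],[0,0,0,0,0,0,8.5],[0,0,0,0,0,0,8.5],[0,0,0,0,0,0,8.5]]}}

```text
time_s: 24.4
tcp_pos: [0.5135, -0.1083, 0.1445]
orientation: [0.309, 3.126, 0.001]
wrist_force: [-0.2, 0.4, -0.1]
width: 0.085
```

```bash
python3 go.py .5138 -.1096 .014 168.6; python3 - <<'E'
from meas import *;from workcell import ctrl;import pickle
c=ctrl.camera('top');pickle.dump(c,open('top1.pkl','wb'));i=c['image'];h=cv2.cvtColor(i,cv2.COLOR_BGR2HSV).astype(int);H,S,V=h[...,0],h[...,1],h[...,2]
w=win(c,(203,172,258,255));m=big(w&(S<75)&(V>60)&(V<160));print('coarse',edge(c,m,.064))
m=big(w&(((V>140)&(S<165))|(S<75)));print('rack',edge(c,m,.032))
c2=ctrl.camera('side');pickle.dump(c2,open('side1.pkl','wb'))
a=cv2.resize(i[150:250,200:330],None,fx=4,fy=4,interpolation=2);cv2.imwrite('pics/p2.png',a)
E
```

```text
t 24.4 tcp [ 0.5135 -0.1083  0.1445] w 0.085 F [-0.2  0.4 -0.1]
turn deg [ 0.  -0.   0.1] then shift cm [-0.05 -0.12 13.05]
coarse [  0.4641   0.3355 149.5204  50.0037  15.737 ]
rack [  0.4634   0.3388 205.2355  97.7389  15.9234]
```

View pics/p2.png

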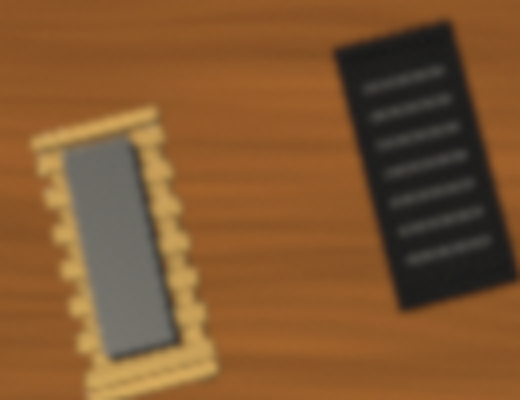

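```bash
python3 - <<'E'
from meas import *;import pickle
t=np.radians(15.7);ex=np.array([np.cos(t),np.sin(t)]);ey=np.array([-ex[1],ex[0]]);o=np.array([.464,.3387])
v,u=np.mgrid[:400,:640]
for n,wd in(('top',(203,172,262,258)),('side',(255,105,345,160))):
    c=pickle.load(open(n+'1.pkl','rb'));h=cv2.cvtColor(c['image'],cv2.COLOR_BGR2HSV).astype(int);H,S,V=h[...,0],h[...,1],h[...,2]
    print(n,'bench hsv',h[wd[3]-2,wd[0]+4],'z-cloud')
    P=cloud(c);w=win(c,wd)
    for name,lo,hi,z in(('stone',.055,.072,.064),('cleat+slat',.022,.045,.028)):
        m=w&(P[...,2]>lo)&(P[...,2]<hi);q=(onto(c,np.c_[u[m],v[m]],z)-o);X=q@ex*1e3;Y=q@ey*1e3
        if name!='stone':
            for a,b in((-104,-86),(-86,-50),(-50,50),(50,86),(86,104)):
                k=(X>a)&(X<b);print('  slat y at x',a,b,k.sum(),np.percentile(Y[k],[1,5,95,99]).round(1))
        print(' ',name,m.sum(),'x',np.percentile(X,[1,99]).round(1),'y',np.percentile(Y,[1,99]).round(1))
    i=c['image'][wd[1]:wd[3],wd[0]:wd[2]];cv2.imwrite(f'pics/r_{n}.png',cv2.resize(i,(480,int(480*i.shape[0]/i.shape[1])),interpolation=2))
a,b=cv2.imread('pics/r_top.png'),cv2.imread('pics/r_side.png');print(a.shape,b.shape)
a=cv2.resize(a,(300,int(a.shape[0]*300/480)));b=b;H=max(len(a),len(b))
cv2.imwrite('pics/r.png',np.hstack([cv2.copyMakeBorder(x,0,H-len(x),0,0,0) for x in(a,b)]))
E
```

```text
top bench hsv [ 14 184 150] z-cloud
  stone 932 x [-72.6  75.1] y [-26.1  21.8]
  slat y at x -104 -86 159 [-46.2 -41.7  41.9  45.3]
  slat y at x -86 -50 215 [-46.6 -43.7  41.2  44.5]
  slat y at x -50 50 271 [-46.2 -44.5  43.4  45.6]
  slat y at x 50 86 122 [-45.2 -43.6  44.8  46.6]
  slat y at x 86 104 137 [-43.9 -40.4  43.8  47.9]
  cleat+slat 904 x [-99.7  99. ] y [-46.2  46. ]
side bench hsv [ 12 142 162] z-cloud
  stone 203 x [-76.1 -28.4] y [-34.1  22.9]
  slat y at x -104 -86 119 [-49.1 -45.5  45.9  52.4]
  slat y at x -86 -50 149 [-51.3 -48.1  36.4  44.7]
  slat y at x -50 50 111 [-51.4 -48.2 -10.3  -7.6]Traceback (most recent call last):
  File "<stdin>", line 12, in <module>
    return _quantile_unchecked(
        a, q, axis, out, overwrite_input, method, keepdims, weights)
    return _ureduce(a,
                    func=_quantile_ureduce_func,
    ...<5 lines>...
                    overwrite_input=overwrite_input,
                    method=method)
    r = func(a, **kwargs)
    result = _quantile(arr,
                       quantiles=q,
    ...<2 lines>...
                       out=out,
                       weights=wgt)
    slices_having_nans = np.isnan(arr[-1, ...])
                                  ~~~^^^^^^^^^
IndexError: index -1 is out of bounds for axis 0 with size 0
```

Measured in the rack's own frame, the coarse stone is off-centre by about 1 mm lengthways and 2 mm across, which is fine. Next I refine the holder pose and descend on the finishing stone.

```bash
python3 - <<'E'
from meas import *;import pickle
v,u=np.mgrid[:400,:640]
def ext(c,m,z,t,o):
    t=np.radians(t);ex=np.array([np.cos(t),np.sin(t)]);ey=np.array([-ex[1],ex[0]]);q=onto(c,np.c_[u[m],v[m]],z)-o;X=q@ex*1e3;Y=q@ey*1e3
    px,py=np.percentile(X,[.5,99.5]),np.percentile(Y,[.5,99.5]);ce=o+ex*px.mean()/1e3+ey*py.mean()/1e3
    return px.round(1),py.round(1),ce.round(4)
c=pickle.load(open('top1.pkl','rb'));h=cv2.cvtColor(c['image'],cv2.COLOR_BGR2HSV).astype(int);P=cloud(c)
w=win(c,(278,148,335,232))
for th in(45,60,80):
    m=big(w&(h[...,2]<th));print('holder V',th,edge(c,m,.02),ext(c,m,.02,16.2,[.537,.125]))
m=w&(P[...,2]>.013);print('holder depth',ext(c,m,.02,16.2,[.537,.125]))
# well floor: bright ribs
m=w&(h[...,2]>70)&(P[...,2]<.016)&(h[...,1]<60);print('ribs',m.sum(),rect(onto(c,np.c_[u[m],v[m]],.013)))
c=pickle.load(open('side1.pkl','rb'));h=cv2.cvtColor(c['image'],cv2.COLOR_BGR2HSV).astype(int);P=cloud(c)
w=win(c,(290,155,380,212));m=w&(P[...,2]>.014)&(P[...,2]<.026);print('side holder depth',m.sum(),ext(c,m,.02,16.2,[.537,.125]))
for n in('top','side'):
    c=pickle.load(open(n+'0.pkl','rb'));P=cloud(c)
    w=win(c,(362,165,412,240) if n=='top' else (295,237,377,280));m=w&(P[...,2]>.009)&(P[...,2]<.045);m=big(m)
    print(n,'box depth',ext(c,m,.015,-10.8,[.511,-.113]))
E
```

```text
holder V 45 [5.369000e-01 1.251000e-01 1.949246e+02 8.330930e+01 1.595970e+01] (array([-96.8,  96.8]), array([-41. ,  41.4]), array([0.5369, 0.1252]))
holder V 60 [5.369000e-01 1.252000e-01 1.982063e+02 8.605720e+01 1.616660e+01] (array([-98. ,  98.2]), array([-42.3,  42.7]), array([0.5371, 0.1252]))
holder V 80 [5.374000e-01 1.252000e-01 2.014405e+02 8.889410e+01 1.598870e+01] (array([-99.3,  99.8]), array([-43.6,  44. ]), array([0.5372, 0.1252]))
holder depth (array([-99.9, 103.4]), array([-46.3,  45.6]), array([0.5388, 0.1251]))Traceback (most recent call last):
  File "<stdin>", line 13, in <module>
  File "h.py", line 6, in onto
    s=slopes(c,uv);d=np.c_[s,np.ones(len(s))]@R.from_rotvec(c['rotation']).as_matrix().T
  File "h.py", line 4, in slopes
    return cv2.undistortPoints(np.asarray(uv,float).reshape(-1,1,2),c['mtx'],np.array([c['k1'],0,0,0.]))[:,0]
           ~~~~~~~~~~~~~~~~~~~^^^^^^^^^^^^^^^^^^^^^^^^^^^^^^^^^^^^^^^^^^^^^^^^^^^^^^^^^^^^^^^^^^^^^^^^^^
cv2.error: OpenCV(4.12.0) /io/opencv/modules/calib3d/src/undistort.dispatch.cpp:347: error: (-215:Assertion failed) CV_IS_MAT(_src) && CV_IS_MAT(_dst) && (_src->rows == 1 || _src->cols == 1) && (_dst->rows == 1 || _dst->cols == 1) && _src->cols + _src->rows - 1 == _dst->rows + _dst->cols - 1 && (CV_MAT_TYPE(_src->type) == CV_32FC2 || CV_MAT_TYPE(_src->type) == CV_64FC2) && (CV_MAT_TYPE(_dst->type) == CV_32FC2 || CV_MAT_TYPE(_dst->type) == CV_64FC2) in function 'cvUndistortPointsInternal'
```

{"name": "arm_command", "arguments": {"series": [[-0.05,-0.1,1,0,0,0,8.5],[0,0,3,0,0,0,8.5],[0,0,3,0,0,0,8.5],[0,0,3,0,0,0,8.5],[0,0,1.2,0,0,0,8.5],[0,0,0.6,0,0,0,8.5],[0,0,0,0,0,0,8.5],[0,0,0,0,0,0,8.5]]}}

```text
time_s: 25.5
tcp_pos: [0.5143, -0.1106, 0.0271]
orientation: [0.312, 3.125, 0.0]
wrist_force: [-0.1, 0.2, 0.9]
width: 0.0848
```

```bash
python3 go.py .5138 -.1096 .0145 168.6; python3 - <<'E'
from workcell import ctrl;import cv2,numpy as np
a=ctrl.camera('side')['image'][200:300,270:400]
cv2.imwrite('pics/g4.png',cv2.resize(a,None,fx=4,fy=4,interpolation=2))
E
```

```text
t 25.5 tcp [ 0.5143 -0.1106  0.0271] w 0.0848 F [-0.1  0.2  0.9]
turn deg [0.  0.1 0. ] then shift cm [0.06 0.09 1.26]
```

View pics/g4.png

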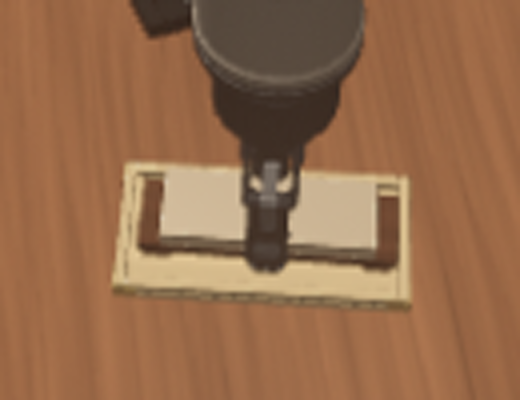

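The fingers straddle the finishing stone at its middle, with the near finger at crop (267,235). I lower to TCP 14.5 mm and close.

{"name": "arm_command", "arguments": {"series": [[0.05,0.05,0.6,0,0,0,8.5],[0,0,0.6,0,0,0,7],[0,0,0,0,0,0,6],[0,0,0,0,0,0,4],[0,0,0,0,0,0,4],[0,0,0,0,0,0,4],[0,0,0,0,0,0,4],[0,0,0,0,0,0,4]]}}

```text
time_s: 26.55
tcp_pos: [0.5132, -0.1099, 0.0144]
orientation: [-0.312, -3.126, -0.0]
wrist_force: [-2.7, 0.7, 6.2]
width: 0.0488
```

{"name": "arm_command", "arguments": {"series": [[0,0,0,0,0,0,4],[0,0,-0.2,0,0,0,4],[0,0,-0.6,0,0,0,4],[0,0,-2,0,0,0,4],[0,0,-3,0,0,0,4],[0,0,-3,0,0,0,4],[0,0,-3,0,0,0,4],[0,0,0,0,0,0,4]]}}

```text
time_s: 27.55
tcp_pos: [0.5145, -0.11, 0.1344]
orientation: [0.312, 3.122, 0.001]
wrist_force: [0.4, 0.4, -2.9]
width: 0.0484
```

```bash
python3 go.py .5377 .1252 .13 196.1
```

```text
t 27.55 tcp [ 0.5145 -0.11    0.1344] w 0.0484 F [ 0.4  0.4 -2.9]
turn deg [ -0.    0.2 -27.5] then shift cm [-8.75 21.96  0.44]
```

{"name": "arm_command", "arguments": {"series": [[0,0,0,0,0,-9,4],[0,0,0,0,0,-9.2,4],[0,0,0,0,0,-9.3,4],[-1,2.5,0,0,0,0,4],[-1.6,4,0,0,0,0,4],[-1.6,4,0,0,0,0,4],[-1.6,4,0,0,0,0,4],[-1.5,4,0,0,0,0,4]]}}

```text
time_s: 28.55
tcp_pos: [0.5317, 0.0894, 0.1313]
orientation: [0.44, -3.109, 0.0]
wrist_force: [0.2, 0.1, -3.2]
width: 0.0486
```

{"name": "arm_command", "arguments": {"series": [[-0.9,2.2,0,0,0,0,4],[-0.5,1.2,0,0,0,0,4],[0,0,1,0,0,0,4],[0,0,2.5,0,0,0,4],[0,0,2.5,0,0,0,4],[0,0,1.5,0,0,0,4],[0,0,0.5,0,0,0,4],[0,0,0,0,0,0,4]]}}

```text
time_s: 29.55
tcp_pos: [0.5363, 0.1242, 0.0524]
orientation: [0.439, -3.111, 0.0]
wrist_force: [0.0, -0.2, -3.2]
width: 0.0487
```

```bash
python3 go.py .5377 .1252 .0204 196.1
```

```text
t 29.55 tcp [0.5363 0.1242 0.0524] w 0.0487 F [ 0.  -0.2 -3.2]
turn deg [-0. -0. -0.] then shift cm [-0.16  0.06  3.2 ]
```

{"name": "arm_command", "arguments": {"series": [[-0.15,0.05,0,0,0,0,4],[0,0,0.8,0,0,0,4],[0,0,0.8,0,0,0,4],[0,0,0.7,0,0,0,4],[0,0,0.4,0,0,0,4],[0,0,0.2,0,0,0,4],[0,0,0.1,0,0,0,4],[0,0,0,0,0,0,4]]}}

```text
time_s: 30.55
tcp_pos: [0.5376, 0.1255, 0.0224]
orientation: [-0.44, 3.111, 0.0]
wrist_force: [0.5, 0.1, -3.2]
width: 0.0486
```

```bash
python3 go.py .5377 .1252 .0204 196.1;python3 - <<'E'
from workcell import ctrl;import cv2,numpy as np
a=ctrl.camera('side')['image'][120:220,270:400]
cv2.imwrite('pics/g5.png',cv2.resize(a,None,fx=4,fy=4,interpolation=2))
E
```

```text
t 30.55 tcp [0.5376 0.1255 0.0224] w 0.0486 F [ 0.5  0.1 -3.2]
turn deg [0. 0. 0.] then shift cm [-0.   -0.03  0.2 ]
```

View pics/g5.png

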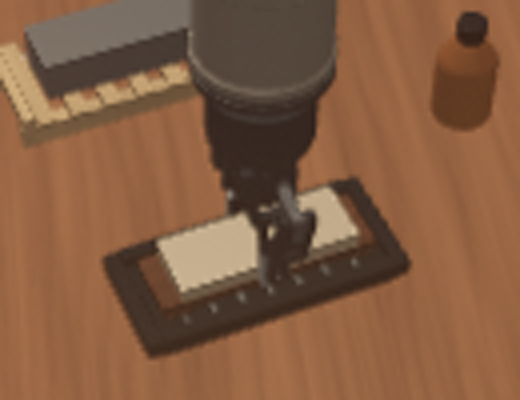

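The finishing stone sits inside the well with margin at both ends. I lower the last 2 mm.

{"name": "arm_command", "arguments": {"series": [[0,0,0.05,0,0,0,4],[0,0,0.05,0,0,0,4],[0,0,0.05,0,0,0,4],[0,0,0.04,0,0,0,4],[0,0,0,0,0,0,4],[0,0,0,0,0,0,4],[0,0,0,0,0,0,4],[0,0,0,0,0,0,4]]}}

```text
time_s: 31.6
tcp_pos: [0.5375, 0.1255, 0.0204]
orientation: [0.44, -3.111, 0.0]
wrist_force: [0.8, -0.3, -2.8]
width: 0.0489
```

{"name": "arm_command", "arguments": {"series": [[0,0,0.03,0,0,0,4],[0,0,0.02,0,0,0,4],[0,0,0.02,0,0,0,4],[0,0,0,0,0,0,4],[0,0,0,0,0,0,4],[0,0,0,0,0,0,4],[0,0,0,0,0,0,4],[0,0,0,0,0,0,4]]}}

```text
time_s: 32.6
tcp_pos: [0.5375, 0.1255, 0.0197]
orientation: [0.44, -3.111, 0.0]
wrist_force: [0.4, -1.2, -3.0]
width: 0.0486
```

{"name": "arm_command", "arguments": {"series": [[0,0,0.03,0,0,0,4],[0,0,0,0,0,0,4],[0,0,0.03,0,0,0,4],[0,0,0,0,0,0,4],[0,0,0.02,0,0,0,4],[0,0,0,0,0,0,4],[0,0,0,0,0,0,4],[0,0,0,0,0,0,4]]}}

```text
time_s: 33.6
tcp_pos: [0.5375, 0.1255, 0.0195]
orientation: [-0.44, 3.111, 0.0]
wrist_force: [-5.1, -1.7, 11.8]
width: 0.0488
```

Contact. I release and rise.

{"name": "arm_command", "arguments": {"series": [[0,0,0,0,0,0,5],[0,0,-0.3,0,0,0,7],[0,0,-0.2,0,0,0,8.5],[0,0,-0.2,0,0,0,8.5],[0,0,-1,0,0,0,8.5],[0,0,-3,0,0,0,8.5],[0,0,-3,0,0,0,8.5],[0,0,-3,0,0,0,8.5]]}}

```text
time_s: 34.6
tcp_pos: [0.5375, 0.1255, 0.1275]
orientation: [-0.44, 3.11, 0.0]
wrist_force: [-1.0, -0.2, 0.2]
width: 0.085
```

```bash
python3 go.py .5078 -.3308 .14 173.2
```

```text
t 34.6 tcp [0.5375 0.1255 0.1275] w 0.085 F [-1.  -0.2  0.2]
turn deg [ 0.   0.  22.9] then shift cm [ -2.46 -45.66  -1.25]
```

{"name": "arm_command", "arguments": {"series": [[0,0,-1.2,0,0,7.6,6],[0,0,0,0,0,7.6,6],[0,0,0,0,0,7.7,6],[-0.2,-4.5,0,0,0,0,6],[-0.2,-4.5,0,0,0,0,6],[-0.2,-4.5,0,0,0,0,6],[-0.3,-4.5,0,0,0,0,6],[-0.3,-4.5,0,0,0,0,6]]}}

```text
time_s: 35.6
tcp_pos: [0.5226, -0.1007, 0.1387]
orientation: [0.186, 3.135, 0.0]
wrist_force: [0.3, -0.1, 0.3]
width: 0.0597
```

{"name": "arm_command", "arguments": {"series": [[-0.3,-4.6,0,0,0,0,6],[-0.3,-4.6,0,0,0,0,6],[-0.2,-4.6,0,0,0,0,6],[-0.2,-4.6,0,0,0,0,6],[-0.2,-4.5,0,0,0,0,6],[0,0,0,0,0,0,6],[0,0,0,0,0,0,6],[0,0,0,0,0,0,6]]}}

```text
time_s: 36.6
tcp_pos: [0.508, -0.3269, 0.1381]
orientation: [0.184, 3.136, 0.001]
wrist_force: [0.7, 0.5, 0.1]
width: 0.0599
```

```bash
python3 go.py .5078 -.3308 .0155 173.2; python3 - <<'E'
from meas import *;from workcell import ctrl;import pickle
v,u=np.mgrid[:400,:640]
def ext(c,m,z,t,o):
    t=np.radians(t);ex=np.array([np.cos(t),np.sin(t)]);ey=np.array([-ex[1],ex[0]]);q=onto(c,np.c_[u[m],v[m]],z)-o;X=q@ex*1e3;Y=q@ey*1e3
    px,py=np.percentile(X,[.5,99.5]),np.percentile(Y,[.5,99.5]);ce=o+ex*px.mean()/1e3+ey*py.mean()/1e3
    return px.round(1),py.round(1),ce.round(4)
c=ctrl.camera('top');pickle.dump(c,open('top2.pkl','wb'));h=cv2.cvtColor(c['image'],cv2.COLOR_BGR2HSV).astype(int);H,S,V=h[...,0],h[...,1],h[...,2]
m=big(win(c,(285,155,330,225))&(V>130)&(S<120));print('slab',m.sum(),edge(c,m,.04))
w=win(c,(362,165,412,240))
for th in(150,160,175):
  m=big(w&(V>th)&(S<165));print('box',m.sum(),edge(c,m,.013))
m=big(w&(cloud(c)[...,2]>.009));print('box depth',m.sum(),ext(c,m,.015,-10.8,[.511,-.113]))
cv2.imwrite('pics/p3.png',cv2.resize(c['image'][150:250,280:480],None,fx=4,fy=4,interpolation=2))
E
```

```text
t 36.6 tcp [ 0.508  -0.3269  0.1381] w 0.0599 F [0.7 0.5 0.1]
turn deg [0.  0.  0.1] then shift cm [-0.02 -0.39 12.26]
slab 830 [5.383000e-01 1.253000e-01 1.383986e+02 5.048480e+01 1.609450e+01]
box 2139 [ 5.111000e-01 -1.137000e-01  1.934965e+02  9.895890e+01 -1.081750e+01]
box 2058 [ 5.111000e-01 -1.138000e-01  1.912758e+02  9.688120e+01 -1.047810e+01]
box 1956 [ 5.11400e-01 -1.14000e-01  1.87245e+02  9.26932e+01 -1.05295e+01]
box depth 508 (array([-92.8,  94.1]), array([-47.4,  46. ]), array([ 0.5115, -0.1138]))
```

View pics/p3.png

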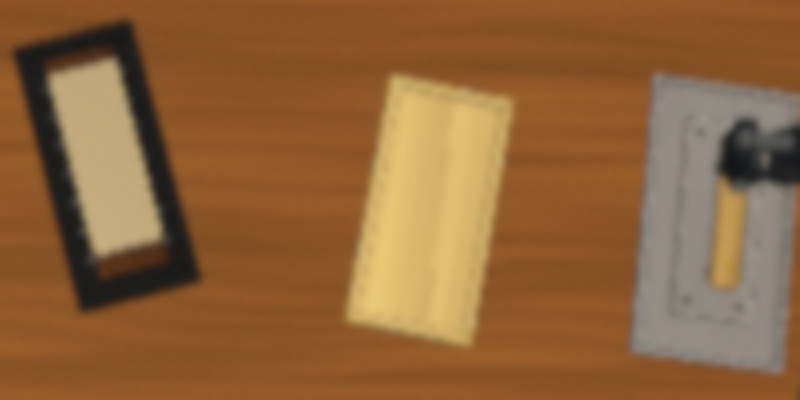

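The slab sits at (0.538,0.125,16.1°) in the holder at (0.5375,0.125,16.1°). The box is empty at (0.5115,-0.1138,-10.6°). Now I fetch the lapper.

{"name": "arm_command", "arguments": {"series": [[0,-0.35,1,0,0,0,6],[0,0,3,0,0,0,6],[0,0,3,0,0,0,6],[0,0,3,0,0,0,6],[0,0,1.2,0,0,0,6],[0,0,0.5,0,0,0,6],[0,0,0.4,0,0,0,6],[0,0,0,0,0,0,6]]}}

```text
time_s: 37.65
tcp_pos: [0.5074, -0.3318, 0.0174]
orientation: [0.186, 3.135, -0.0]
wrist_force: [-0.3, -0.0, 0.2]
width: 0.0598
```

{"name": "arm_command", "arguments": {"series": [[0,0,0,0,0,0,6],[0,0,0,0,0,0,3],[0,0,0,0,0,0,1],[0,0,0,0,0,0,1],[0,0,0,0,0,0,1],[0,0,0,0,0,0,1],[0,0,0,0,0,0,1],[0,0,0,0,0,0,1]]}}

```text
time_s: 38.65
tcp_pos: [0.5073, -0.3316, 0.0173]
orientation: [0.186, 3.136, 0.0]
wrist_force: [-1.6, 1.3, 7.0]
width: 0.021
```

{"name": "arm_command", "arguments": {"series": [[0,0,0,0,0,0,1],[0,0,-0.2,0,0,0,1],[0,0,-0.6,0,0,0,1],[0,0,-2,0,0,0,1],[0,0,-3,0,0,0,1],[0,0,-3,0,0,0,1],[0,0,-3,0,0,0,1],[0,0,0,0,0,0,1]]}}

```text
time_s: 39.65
tcp_pos: [0.5084, -0.3324, 0.1381]
orientation: [0.186, 3.132, -0.002]
wrist_force: [0.1, 0.3, -5.2]
width: 0.0211
```

```bash
python3 go.py .5115 -.1138 .13 169.4; python3 - <<'E'
from meas import *;import pickle
v,u=np.mgrid[:400,:640];c=pickle.load(open('top2.pkl','rb'));h=cv2.cvtColor(c['image'],cv2.COLOR_BGR2HSV).astype(int)
m=big(win(c,(434,165,486,248))&(h[...,0]>14)&(h[...,1]>110)&(h[...,2]>130));print('bar visible',m.sum(),edge(c,m,.04))
E
```

```text
t 39.65 tcp [ 0.5084 -0.3324  0.1381] w 0.0211 F [ 0.1  0.3 -5.2]
turn deg [-0.1  0.3  3.8] then shift cm [ 3.71 21.54  0.81]
bar visible 167 [ 0.4919 -0.3265 76.5685 19.7806 -6.5892]
```

{"name": "arm_command", "arguments": {"series": [[0,0,0,0,0,3.8,1],[0.3,2,0,0,0,0,1],[0.6,3.5,0,0,0,0,1],[0.7,4,0,0,0,0,1],[0.7,4,0,0,0,0,1],[0.6,4,0,0,0,0,1],[0.5,2.5,0,0,0,0,1],[0.3,1.4,0,0,0,0,1]]}}

```text
time_s: 40.65
tcp_pos: [0.5097, -0.1124, 0.1346]
orientation: [-0.286, -3.128, -0.001]
wrist_force: [-0.2, -0.2, -4.5]
width: 0.0209
```

{"name": "arm_command", "arguments": {"series": [[0,0,1,0,0,0,1],[0,0,2.5,0,0,0,1],[0,0,2.5,0,0,0,1],[0,0,2,0,0,0,1],[0,0,0.7,0,0,0,1],[0,0,0,0,0,0,1],[0,0,0,0,0,0,1],[0,0,0,0,0,0,1]]}}

```text
time_s: 41.65
tcp_pos: [0.5106, -0.1146, 0.0486]
orientation: [0.29, 3.127, 0.0]
wrist_force: [0.1, 0.8, -5.0]
width: 0.0209
```

```bash
python3 go.py .5115 -.1141 .0213 169.4;python3 - <<'E'
from workcell import ctrl;import cv2,numpy as np
a=ctrl.camera('side')['image'][200:300,270:400]
cv2.imwrite('pics/g6.png',cv2.resize(a,None,fx=4,fy=4,interpolation=2))
E
```

```text
t 41.65 tcp [ 0.5106 -0.1146  0.0486] w 0.0209 F [ 0.1  0.8 -5. ]
turn deg [0.  0.1 0. ] then shift cm [-0.08  0.06  2.73]
```

View pics/g6.png

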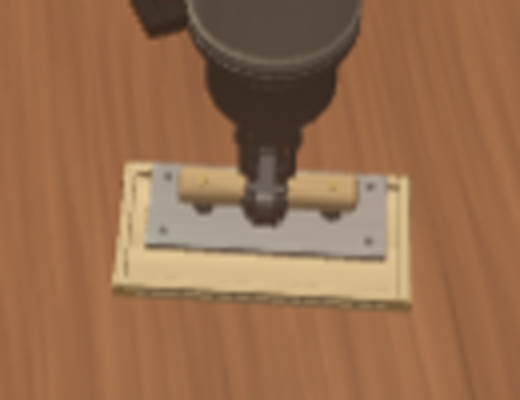

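The plate hangs parallel over the storage tray, between its end walls. I lower it.

{"name": "arm_command", "arguments": {"series": [[-0.07,0.05,0,0,0,0,1],[0,0,0.8,0,0,0,1],[0,0,0.8,0,0,0,1],[0,0,0.5,0,0,0,1],[0,0,0.3,0,0,0,1],[0,0,0.15,0,0,0,1],[0,0,0.05,0,0,0,1],[0,0,0,0,0,0,1]]}}

```text
time_s: 42.7
tcp_pos: [0.5109, -0.1142, 0.0223]
orientation: [-0.29, -3.128, -0.0]
wrist_force: [-3.9, 1.0, 5.9]
width: 0.0209
```

{"name": "arm_command", "arguments": {"series": [[0,0,0.05,0,0,0,1],[0,0,0.03,0,0,0,1],[0,0,0,0,0,0,1],[0,0,0,0,0,0,1],[0,0,0,0,0,0,1],[0,0,0,0,0,0,1],[0,0,0,0,0,0,1],[0,0,0,0,0,0,1]]}}

```text
time_s: 43.7
tcp_pos: [0.5109, -0.1141, 0.0222]
orientation: [0.29, 3.128, 0.001]
wrist_force: [-10.5, 2.5, 26.4]
width: 0.021
```

{"name": "arm_command", "arguments": {"series": [[0,0,-0.08,0,0,0,1],[0,0,0,0,0,0,1],[0,0,0,0,0,0,2.5],[0,0,0,0,0,0,4],[0,0,0,0,0,0,5],[0,0,-1,0,0,0,5],[0,0,-3,0,0,0,5],[0,0,-4,0,0,0,5]]}}

```text
time_s: 44.7
tcp_pos: [0.5104, -0.1142, 0.1028]
orientation: [-0.29, -3.127, 0.001]
wrist_force: [-1.0, 1.7, 0.3]
width: 0.0499
```

{"name": "arm_command", "arguments": {"series": [[0,0,-4,0,0,0,5],[0,-4,-2,0,0,0,5],[0,-5,0,0,0,0,5],[0,-5,0,0,0,0,5],[0,-5,0,0,0,0,5],[0,-4,0,0,0,0,5],[0,0,0,0,0,0,5],[0,0,0,0,0,0,5]]}}

```text
time_s: 45.7
tcp_pos: [0.4687, -0.3398, 0.1622]
orientation: [0.29, 3.128, 0.0]
wrist_force: [0.9, 0.8, 0.7]
width: 0.0504
```

```bash
python3 - <<'E'
from meas import *;from workcell import ctrl;import pickle
c=ctrl.camera('top');pickle.dump(c,open('top3.pkl','wb'));h=cv2.cvtColor(c['image'],cv2.COLOR_BGR2HSV).astype(int);H,S,V=h[...,0],h[...,1],h[...,2]
w=win(c,(362,165,412,240));m=big(w&(S<75));print('plate',m.sum(),edge(c,m,.014))
m=big(w&((S<75)|((V>155)&(S<165))));print('box',m.sum(),edge(c,m,.013))
m=w&(cloud(c)[...,2]>.033);m=big(m);print('bar',m.sum(),edge(c,m,.044))
c0=pickle.load(open('top0.pkl','rb'))['image'].astype(int);d=np.abs(c['image'].astype(int)-c0).max(2)
for n,a in dict(gouge=(315,100,400,130),plane=(425,95,455,145),bottle=(245,112,272,142),tools=(100,95,170,190),pink=(140,200,200,240),pink2=(183,265,215,325)).items():print(n,'max change',d[win(c,a)].max())
i=cv2.resize(c['image'][90:260,130:500],None,fx=2.16,fy=2.16,interpolation=2)
s=ctrl.camera('side')['image'][70:390,180:500]
cv2.imwrite('pics/end.png',i);cv2.imwrite('pics/ends.png',cv2.resize(s,None,fx=1.8,fy=1.8,interpolation=2))
E
```

```text
plate 678 [ 5.122000e-01 -1.145000e-01  1.487235e+02  5.875150e+01 -1.067730e+01]
box 2054 [ 5.116000e-01 -1.140000e-01  1.922678e+02  9.777230e+01 -1.051420e+01]
bar 300 [  0.5126  -0.114  112.0515  22.639  -10.7263]
gouge max change 7
plane max change 7
bottle max change 7
tools max change 7
pink max change 9
pink2 max change 9
```

View pics/end.png

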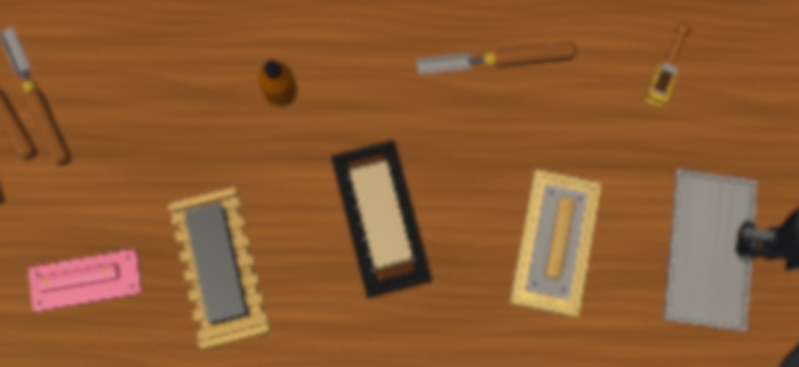

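View pics/ends.png

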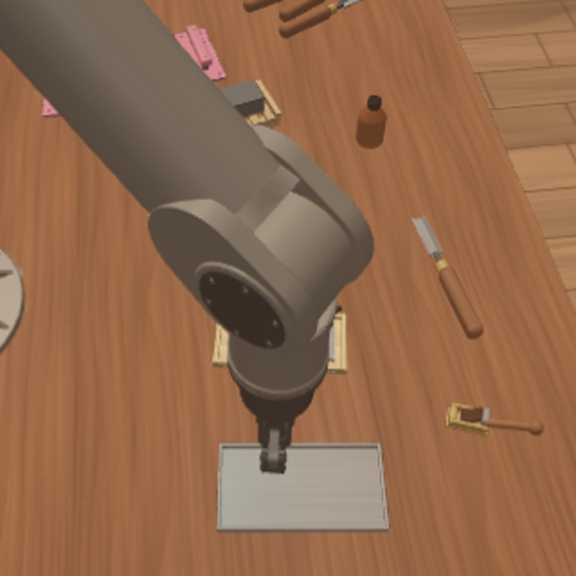

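All three pieces lie in their places: coarse stone on the rack at (217,263) in the crop, finishing stone in the holder at (380,217) and plate in the box at (557,240). The drip tray is empty, the bystanders have not moved, and the gripper is clear.

```bash
python3 -c "
from workcell import ctrl
print(ctrl.sign_off())"
```

```text
the job is handed in; nothing more can be done
None
```

The changeover is done and handed in at about 46 s of robot time. The flattening plate was parked on the drip tray. Then the coarse stone went to the rack, the finishing stone into the holder and the plate into the storage tray. I released each piece only after the wrist force showed contact; the highest reading was 26 N.

| Piece | Place | Measured offset from centre | Heading against its place |
|---|---|---|---|
| Coarse stone | Rack | about 1 mm lengthways, 2 mm across | within about 0.2° |
| Finishing stone | Holder | about 1 mm | within about 0.1° |
| Flattening plate | Storage tray | about 1 mm | within about 0.2° |

- **Other things:** the drip tray is empty. The gouge, finger plane, oil bottle and pink look-alikes show only image noise against the first picture. The gripper stands clear of everything.
- **Disagreements:** the camera and the arm differed by up to about 2.5 mm in y at the rack and at the drip tray. Contact heights differed from the expected ones by up to 1 mm. In the early side views my colour masks for the holder and the box failed, so those two poses come from the top view only.

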